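# Sign off the sorted batch on the check-off keys

## Robot

A 7-joint arm with a two-finger parallel gripper is mounted at the origin on a cart in front of the work surface, level with it; the furniture and walls round the work are solid. World frame = base frame: x ahead of the robot, y to its left, z up, the work surface at z = 0. Lengths are in m, angles in rad, forces in N, time in s.
With the tool pointing down it reaches from about 0.425 to 0.975 m from the base axis. Payload 16.7 kg.
Tool frame: the origin (TCP) lies midway between the tips of the shut fingers; the grasp point (between the pads) lies 19 mm behind it; z points along the fingers, y is the line along which they close (so a half turn about z gives the same grasp; the last joint's range is limited). The gripper opens to 85 mm and grips with 20 to 120 N. Pads are 22 mm wide; open, the fingers measure 114 mm over their backs; the gripper's body (76 mm by 85 mm) begins 54 mm behind the grasp point. The pads swing forward as they close: fully open they stand 13 mm farther back than shut.
Start: joints at [-1.472, 0.426, 0.074, 1.606, -0.034, 1.111, -0.067], TCP at [0.166, 0.654, 0.231] pointing down, gripper open.
Joint ranges: [-2.85, 2.85], [-0.5, 2.14], [-1.23, 1.37], [0.21, 2.46], [-1.02, 4.16], [0.16, 2.05], [-2.73, 2.73]. Speed limits (rad/s): [1.89, 1.89, 2.39, 2.39, 3.01, 3.01, 3.01].

## Interface

Orientations are given as a unit quaternion [w, x, y, z].
In Python, from plant import robot gives the robot as it stands.
- The arm moves only by the tool send_rows, never from a script. Its argument "motion" is text: rows parted by semicolons, each of 4 numbers parted by spaces: the shift along the tool's x, y, z in mm, then the turn about the tool's z in rad. In form: x y z roll; .... A call has 1 to 5 rows; each row shifts and turns the commanded pose from where the row before left it, along the tool's axes as they then stand; what a row does not reach is not made up. A row lasts 1/10 s, in which the tool goes at most 50 mm and 8.59 degrees, less where a joint would pass 70% of its speed; a pose out of reach is approached as far as the arm can. A call with a gripper value outside its range is refused whole. "hand" is the closure, from 0 (fully open) to 1 (shut), set as the call begins (left out, the last holds). The fingers move at their own pace and stop on an object; "grip_force" is the grip in N (left out, the last holds). Time passes only in rows, so rows that do not move let the fingers close. It gives the time, the measured TCP pose, the force, the opening and the grip force at its end, in the units of the state.
- robot.sense(): the state, without advancing time (a new reading comes with each control period).
- robot.camera(name): name is "scene" or "top" or "wrist"; returns a dict with "image" (480x640x3 uint8, red, green, blue), "z_map" (480x640 float32, m along the optical axis (not along the pixel's ray), 0 where there is no reading), "mtx" (3x3 intrinsics, pixels), "T" (4x4, takes a point from camera to world coordinates). Camera axes: x right, y up, looking along -z (the intrinsics and any distortion apply to the point x, -y, -z); pixel columns grow to the right and rows downward; lengths in m; the calibration is good to about 2 mm. A picture is of the moment at which its call begins.
- robot.finish_job(): hands the job in; it is judged then, once.
The state is a dict: "time": time; "qpos": joint angles; "qd": joint speeds; "joint_torque": joint torques, N m; "ee_pos": TCP position; "tcp_rot": TCP orientation; "contact_force": force on the tool from outside, world axes, zero at the start; "ft_torque": the same for the moment, N m; "grip_width": finger opening in m; "finger_force": force on a finger pad.
Only numpy, scipy, OpenCV 4.12 (cv2) and the standard library are available. Lean on these libraries where they do the work, as an engineer would, in place of code of your own. Each camera call takes 0.05 s, during which the arm holds its last target. There are 200 camera calls.

## Task

Sign off the sorted batch on the four one-key check-off blocks: with the fingertips lightly press the round key, then the square key, then the long bar key, each in turn fully down so that it stays down. Leave the cross-shaped key (reject) up. Do not press hard, do not grasp, lift or shove the blocks, and leave the bottle, pot, beaker and dish where they stand.

Things in the scene. Friction and masses are not known exactly. Their poses are not given: they have to be found in the camera images.
- round_top (a point): centre of the top face of the black key that is round, 38 mm across. It moves with the key: 58 mm above the bench while the key is up, 50 mm when it is down and released. Axes are those of its block (z up).
- round_key (a joint): travel of this key into its mount, m: 0 = up (as at the start), 0.008 = fully down. It slides straight down against about 2.5 N of steady friction, has no return spring and stays where it is left. The mount rests on a soft cushion of 1.5 N per mm, which gives up to 8 mm under the finger (about 1.7 mm while the key slides) and rises again when let go; with both fully pressed the key is still 4 mm proud of the block.
- round_block: white block that carries the round key in the middle of its top: 86 x 86 mm, top 38 mm above the bench, about 0.7 kg, standing loose on four rubber feet. Origin at the centre of its underside, z up.
- square_top (a point): centre of the top face of the black key that is square, 35 x 35 mm. It moves with the key: 58 mm above the bench while the key is up, 50 mm when it is down and released. Axes are those of its block (z up).
- square_key (a joint): travel of this key into its mount, m: 0 = up (as at the start), 0.008 = fully down. It slides straight down against about 2.5 N of steady friction, has no return spring and stays where it is left. The mount rests on a soft cushion of 1.5 N per mm, which gives up to 8 mm under the finger (about 1.7 mm while the key slides) and rises again when let go; with both fully pressed the key is still 4 mm proud of the block.
- square_block: white block that carries the square key in the middle of its top: 86 x 86 mm, top 38 mm above the bench, about 0.7 kg, standing loose on four rubber feet. Origin at the centre of its underside, z up.
- bar_top (a point): centre of the top face of the black key that is a long bar, 24 mm along the block's x and 66 mm along its y. It moves with the key: 58 mm above the bench while the key is up, 50 mm when it is down and released. Axes are those of its block (z up).
- bar_key (a joint): travel of this key into its mount, m: 0 = up (as at the start), 0.008 = fully down. It slides straight down against about 2.5 N of steady friction, has no return spring and stays where it is left. The mount rests on a soft cushion of 1.5 N per mm, which gives up to 8 mm under the finger (about 1.7 mm while the key slides) and rises again when let go; with both fully pressed the key is still 4 mm proud of the block.
- bar_block: white block that carries the bar key in the middle of its top: 86 x 86 mm, top 38 mm above the bench, about 0.7 kg, standing loose on four rubber feet. Origin at the centre of its underside, z up.
- cross_top (a point): centre of the top face of the black key that is cross- or plus-shaped, two 16 x 52 mm arms. It moves with the key: 58 mm above the bench while the key is up, 50 mm when it is down and released. Axes are those of its block (z up).
- cross_key (a joint): travel of this key into its mount, m: 0 = up (as at the start), 0.008 = fully down. It slides straight down against about 2.5 N of steady friction, has no return spring and stays where it is left. The mount rests on a soft cushion of 1.5 N per mm, which gives up to 8 mm under the finger (about 1.7 mm while the key slides) and rises again when let go; with both fully pressed the key is still 4 mm proud of the block.
- cross_block: white block that carries the cross key in the middle of its top: 86 x 86 mm, top 38 mm above the bench, about 0.7 kg, standing loose on four rubber feet. Origin at the centre of its underside, z up.
- small_bottle: small glass bottle with a wide screw cap, 44 mm across, 88 mm tall; loose bystander, origin at the centre of its underside.
- screw_pot: white screw-cap pot, 52 mm across, 82 mm tall; loose bystander, origin at the centre of its underside.
- beaker: clear beaker, 49 mm across, 60 mm tall; loose bystander, origin at the centre of its underside.
- dish: flat round covered dish, 90 mm across, 15 mm tall; loose bystander, origin at the centre of its underside.
Not all that is in view belongs to the job. Leave any yellow look-alike of the bar_block alone.

How it is judged:
By the outcome, as a careful person would: the job done as asked, in the order asked, and still so for the second after the job is handed in, with the robot touching nothing.
It also fails if it takes over 35 s, if anything falls off the work surface, if the arm or the gripper's body presses on something with over 40 N, if the wrist force passes 120 N, or if a joint passes its speed limit or range.

## Working session

There is one attempt and no reset: what is moved stays moved. The work goes in short steps, Python scripts to look and compute and a tool call to move; the robot and the scene stay as the last step left them, time stands still between calls to the robot, and variables do not carry over. Pictures are saved under pics/ and viewed, at most 10 in all, crops included, and the job is handed in when it is done.

Besides the shell and the picture viewer there is one more tool, called after "Request:" as name(argument=value, ...) on one line, values as JSON. send_rows: Moves the arm, as the interface text tells. Its arguments: {"type":"object","properties":{"motion":{"type":"string"},"hand":{"type":"number"},"grip_force":{"type":"number"}},"required":["motion"]}

```bash
mkdir -p pics; cat > h.py <<'E'
import numpy as np, cv2
from plant import robot
def cam(n,f):
    c=robot.camera(n); cv2.imwrite('pics/'+f,c['image'][:,:,::-1]); np.savez('pics/'+f[:-4],**{k:c[k] for k in('image','z_map','mtx','T')}); return c
def world(c):
    z=c['z_map'];K=c['mtx'];v,u=np.mgrid[:480,:640]
    p=np.stack([(u-K[0,2])/K[0,0]*z,-(v-K[1,2])/K[1,1]*z,-z],-1)
    return p@c['T'][:3,:3].T+c['T'][:3,3]
E
python3 - <<'E'
from h import *
for n in('top','scene'):
    c=cam(n,n+'1.png'); print(c['T'].round(2).tolist(),[k for k in c])
print(robot.sense())
E
```

```text
[[-0.0, 1.0, -0.09, 0.43], [-1.0, -0.0, 0.0, 0.06], [0.0, 0.09, 1.0, 1.24], [0.0, 0.0, 0.0, 1.0]] ['image', 'z_map', 'mtx', 'T']
[[0.82, 0.29, -0.49, 0.04], [-0.57, 0.43, -0.7, -0.6], [0.0, 0.85, 0.52, 0.57], [0.0, 0.0, 0.0, 1.0]] ['image', 'z_map', 'mtx', 'T']
{'time': 0.1, 'qpos': array([-1.47150649,  0.42665687,  0.07385553,  1.60653254, -0.0341105 ,
        1.11078741, -0.06711903]), 'qd': array([-0.0011009 , -0.00179063,  0.00074033, -0.00177941, -0.00093288,
        0.00168808, -0.00057808]), 'joint_torque': array([ 6.07683658e-03, -9.51529527e+01,  3.77142325e+00, -4.64415908e+01,
        1.98260701e-02,  6.53635871e-03,  9.44806243e-05]), 'ee_pos': array([0.16614065, 0.65386437, 0.23069371]), 'tcp_rot': array([-3.51344675e-05,  1.24102761e-01,  9.92269212e-01, -5.61337358e-04]), 'contact_force': array([-0.70330089, -0.05644577, -0.46351786]), 'ft_torque': array([-0.01043719, -0.01704996,  0.0023256 ]), 'finger_force': 0.0, 'grip_width': 0.08530818322877357}
```

View pics/top1.png

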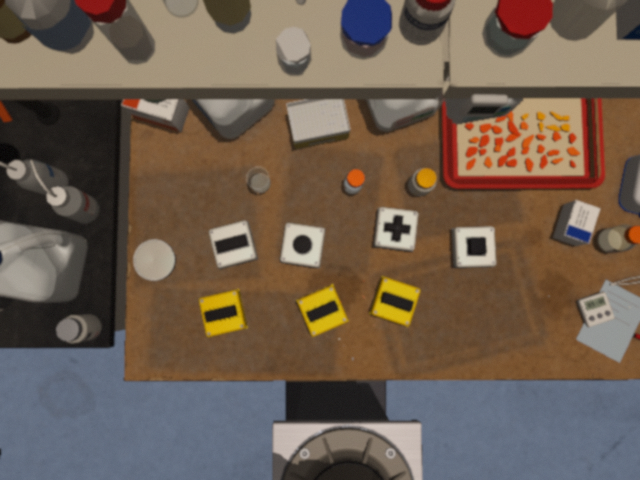

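View pics/scene1.png

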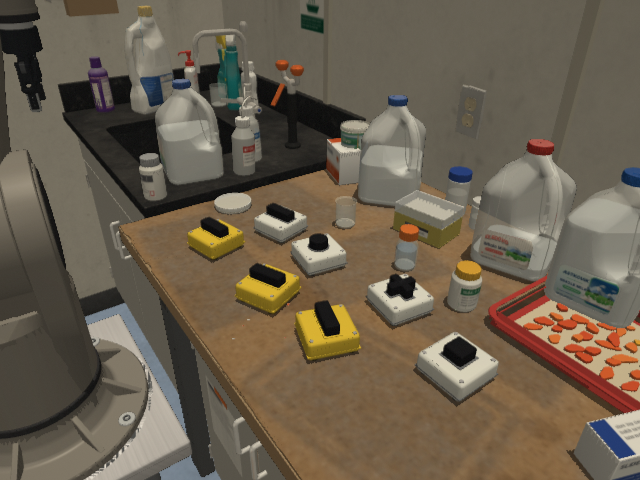

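The top view shows the white-block keys: round (302,244), square (477,246), long bar (232,243) and cross (397,228, reject). The yellow bar look-alikes at (222,313), (322,310) and (398,301) must be left alone. The dish is at (153,260), the beaker (258,180), the bottle (354,181) and the pot (422,181). I choose round, then square, then the white bar.

```bash
python3 - <<'E'
from h import *
from scipy.spatial.transform import Rotation as R
c=dict(np.load('pics/top1.npz')); P=world(c)
for n,(u,v) in dict(round=(302,244),square=(477,246),bar=(232,243),cross=(397,228)).items():
    s=(slice(v-26,v+27),slice(u-26,u+27)); Q=P[s];z=Q[...,2]; g=c['image'][s].max(-1)
    k=(z>.048)&(z<.07); b=(z>.025)&(z<.07)
    print(n,k.sum(),'key',Q[k].mean(0).round(4),'mid',((Q[k].max(0)+Q[k].min(0))/2).round(4),'block',Q[b].mean(0).round(4),cv2.minAreaRect(Q[b][:,:2].astype('f4')*1000))
for u,v in((300,50),(300,92),(258,180),(354,181),(422,181),(153,260),(222,313),(322,310),(398,301),(318,120)): print(u,v,P[v,u].round(3))
q=robot.sense()['tcp_rot'];print(R.from_quat(q[[1,2,3,0]]).as_matrix().round(3))
cv2.imwrite('pics/crop.png',cv2.resize(c['image'][200:290,190:510,::-1],None,fx=2.5,fy=2.5))
E
```

```text
round 254 key [0.5301 0.0927 0.0579] mid [0.5301 0.0926 0.056 ] block [0.5299 0.0926 0.0412] ((530.825439453125, 92.97891235351562), (86.1973876953125, 86.06038665771484), 81.22614288330078)
square 289 key [ 0.5252 -0.2754  0.058 ] mid [ 0.5254 -0.2767  0.0565] block [ 0.5243 -0.2737  0.0418] ((525.314208984375, -276.4067687988281), (86.05919647216797, 86.70484161376953), 1.7772774696350098)
bar 366 key [0.5328 0.2424 0.0577] mid [0.5328 0.2431 0.0574] block [0.532  0.2413 0.0422] ((533.275146484375, 243.5428466796875), (86.89228820800781, 87.29491424560547), 14.816435813903809)
cross 330 key [ 0.5645 -0.1084  0.0578] mid [ 0.5642 -0.1087  0.056 ] block [ 0.5635 -0.1077  0.0423] ((564.9832153320312, -109.07530212402344), (86.1130599975586, 86.3667984008789), 82.77686309814453)
300 50 [0.69  0.077 0.649]
300 92 [0.668 0.079 0.582]
258 180 [0.677 0.191 0.   ]
354 181 [ 0.656 -0.017  0.088]
422 181 [ 0.657 -0.158  0.083]
153 260 [0.499 0.416 0.015]
222 313 [0.386 0.258 0.058]
322 310 [0.391 0.05  0.063]
398 301 [ 0.409 -0.108  0.06 ]
318 120 [0.791 0.057 0.07 ]
[[-0.969  0.246 -0.   ]
 [ 0.246  0.969 -0.001]
 [-0.    -0.001 -1.   ]]
```

View pics/crop.png

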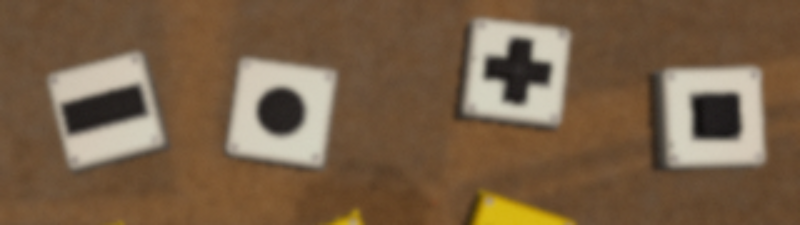

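The crop confirms round (281,110), square (716,116), white bar (104,110) and cross (518,70). I move with the fingers shut, at the present height, to above the round key.

Request:
send_rows(motion="-33 -30 0 0; -33 -30 0 0; -33 -30 0 0; -33 -30 0 0; -33 -30 0 0", hand=1, grip_force=20)

```text
time: 0.6
ee_pos: [0.2899, 0.4664, 0.2311]
tcp_rot: [-0.0, 0.124, 0.992, -0.0]
contact_force: [0.9, 0.7, 0.2]
grip_width: 0.0123
finger_force: 0.0
```

Request:
send_rows(motion="-33 -30 0 0; -33 -30 0 0; -33 -30 0 0; -33 -30 0 0; -33 -30 0 0")

```text
time: 1.1
ee_pos: [0.4127, 0.2804, 0.2313]
tcp_rot: [-0.0, 0.124, 0.992, 0.0]
contact_force: [0.3, 0.3, 0.2]
grip_width: 0.0001
finger_force: 0.0
```

Request:
send_rows(motion="-33 -30 0 0; -33 -30 0 0; -33 -30 0 0; -30 -30 0 0; 0 0 0 0")

```text
time: 1.6
ee_pos: [0.5097, 0.1286, 0.2314]
tcp_rot: [0.001, 0.128, 0.992, -0.001]
contact_force: [-0.1, 0.8, 0.8]
grip_width: -0.0003
finger_force: 0.0
```

Request:
send_rows(motion="-28 -30 0 0; 0 0 40 0; 0 0 40 0; 0 0 20 0; 0 0 0 0")

```text
time: 2.1
ee_pos: [0.5255, 0.0977, 0.1287]
tcp_rot: [-0.002, 0.124, 0.992, -0.001]
contact_force: [0.3, 1.1, 0.5]
grip_width: 0.0001
finger_force: 0.0
```

```bash
python3 - <<'E'
from h import *
s=robot.sense();print(s['ee_pos'],s['tcp_rot'],s['contact_force'])
c=cam('wrist','w1.png');P=world(c)
k=(P[...,2]>.052)&(P[...,2]<.066)&(np.hypot(P[...,0]-.53,P[...,1]-.0927)<.05)
print(k.sum(),P[k].mean(0),P[k].min(0),P[k].max(0))
E
```

```text
[0.5255295  0.09772742 0.12871137] [-0.00219127  0.1240949   0.99226707 -0.00131059] [0.3428911  1.1184314  0.50039899]
2466 [0.52894587 0.09532842 0.05733624] [0.51161458 0.0761065  0.05201771] [0.54856359 0.11377298 0.0597807 ]
```

View pics/w1.png

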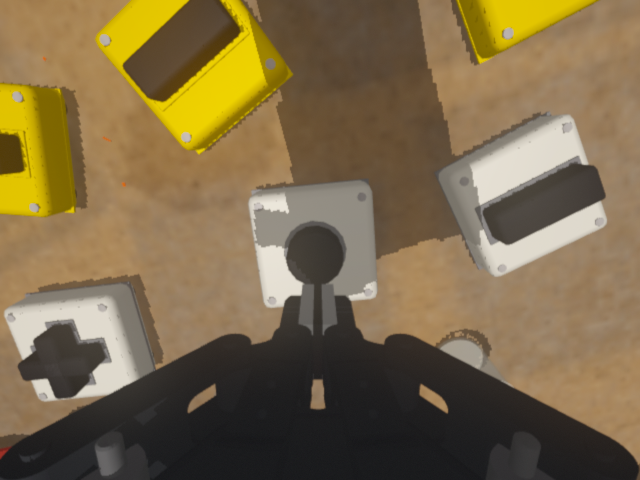

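The wrist view shows the round key at (315,252) just ahead of the fingertips, with the white bar at (545,203) and the cross at (62,360). I correct by a few mm and descend.

Request:
send_rows(motion="-5 -3 25 0; 0 0 25 0; 0 0 12 0; 0 0 0 0")

```text
time: 2.55
ee_pos: [0.5312, 0.0941, 0.0692]
tcp_rot: [-0.001, 0.124, 0.992, -0.0]
contact_force: [0.7, 0.2, 1.4]
grip_width: -0.0001
finger_force: 0.0
```

Request:
send_rows(motion="0 0 3 0; 0 0 3 0; 0 0 3 0; 0 0 3 0; 0 0 0 0")

```text
time: 3.05
ee_pos: [0.5315, 0.094, 0.0572]
tcp_rot: [0.0, 0.124, 0.992, -0.0]
contact_force: [0.6, 0.1, 1.0]
grip_width: 0.0002
finger_force: 0.5
```

Request:
send_rows(motion="0 0 2 0; 0 0 2 0; 0 0 2 0; 0 0 2 0; 0 0 0 0")

```text
time: 3.55
ee_pos: [0.5315, 0.094, 0.0491]
tcp_rot: [-0.0, 0.124, 0.992, -0.0]
contact_force: [0.7, 1.0, 2.2]
grip_width: -0.0001
finger_force: 1.0
```

Request:
send_rows(motion="0 0 1 0; 0 0 1 0; 0 0 0.5 0; 0 0 0 0; 0 0 0 0")

```text
time: 4.05
ee_pos: [0.5316, 0.094, 0.0469]
tcp_rot: [0.0, 0.124, 0.992, 0.0]
contact_force: [0.2, 0.7, 4.6]
grip_width: -0.0001
finger_force: 2.2
```

Request:
send_rows(motion="0 0 0.5 0; 0 0 0.5 0; 0 0 0 0; 0 0 0 0")

```text
time: 4.45
ee_pos: [0.5316, 0.094, 0.0459]
tcp_rot: [0.0, 0.124, 0.992, 0.0]
contact_force: [-0.7, 1.5, 5.8]
grip_width: -0.0002
finger_force: 2.9
```

Request:
send_rows(motion="0 0 -3 0; 0 0 -5 0; 0 0 -30 0; 0 0 -40 0; 0 0 0 0")

```text
time: 4.95
ee_pos: [0.5335, 0.0941, 0.1281]
tcp_rot: [0.002, 0.124, 0.992, 0.001]
contact_force: [0.4, 0.4, -0.0]
grip_width: 0.0003
finger_force: 0.0
```

```bash
python3 - <<'E'
from h import *
c=cam('wrist','w2.png');P=world(c)
k=(P[...,2]>.044)&(P[...,2]<.066)&(np.hypot(P[...,0]-.53,P[...,1]-.0927)<.025)
print(k.sum(),np.percentile(P[k][:,2],[10,50,90]), robot.sense()['ee_pos'])
E
```

```text
2403 [0.048399   0.04947539 0.05038477] [0.53254243 0.09418279 0.12610639]
```

Round is down (key top at 50 mm). Next is the square.

Request:
send_rows(motion="-11 -45 0 0; -11 -45 0 0; -11 -45 0 0; -11 -45 0 0; -11 -45 0 0")

```text
time: 5.5
ee_pos: [0.5284, -0.1393, 0.1232]
tcp_rot: [-0.001, 0.124, 0.992, -0.0]
contact_force: [-0.3, 0.5, 0.3]
grip_width: -0.0001
finger_force: 0.0
```

Request:
send_rows(motion="-10 -45 0 0; -10 -45 0 0; -10 -45 0 0; 0 0 0 0; 0 0 0 0")

```text
time: 6.0
ee_pos: [0.524, -0.2771, 0.123]
tcp_rot: [-0.001, 0.125, 0.992, -0.0]
contact_force: [-0.8, 1.2, -0.6]
grip_width: 0.0002
finger_force: 0.0
```

```bash
python3 - <<'E'
from h import *
c=cam('wrist','w3.png');P=world(c)
k=(P[...,2]>.052)&(P[...,2]<.066)&(np.hypot(P[...,0]-.525,P[...,1]+.276)<.05)
print(k.sum(),P[k].mean(0),P[k].min(0),P[k].max(0), robot.sense()['ee_pos'])
E
```

```text
2891 [ 0.52399364 -0.27477424  0.05728404] [ 0.50752631 -0.29291911  0.05204184] [ 0.54294887 -0.25735703  0.05969966] [ 0.52452679 -0.27564027  0.12300624]
```

View pics/w3.png

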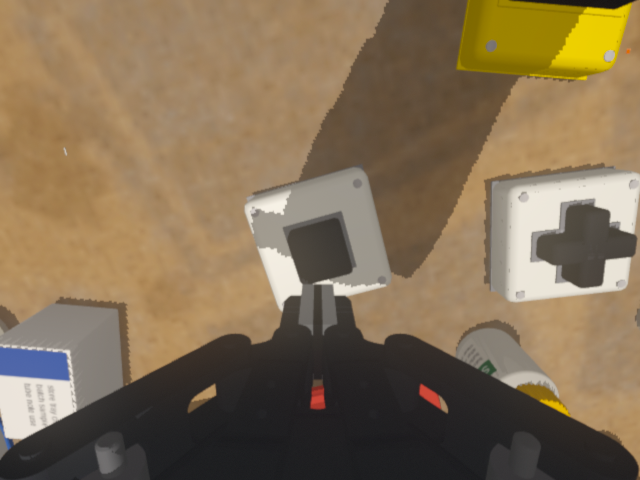

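The square key is at (321,248), directly ahead of the tips and within 1 mm. I press it.

Request:
send_rows(motion="0 0 25 0; 0 0 25 0; 0 0 12 0; 0 0 3 0; 0 0 0 0")

```text
time: 6.55
ee_pos: [0.5253, -0.2754, 0.0589]
tcp_rot: [-0.0, 0.124, 0.992, 0.0]
contact_force: [1.2, -0.3, -0.3]
grip_width: 0.0
finger_force: 0.0
```

Request:
send_rows(motion="0 0 2 0; 0 0 2 0; 0 0 2 0; 0 0 2 0; 0 0 0 0")

```text
time: 7.05
ee_pos: [0.5255, -0.276, 0.0508]
tcp_rot: [0.0, 0.124, 0.992, -0.0]
contact_force: [2.1, 0.5, 2.4]
grip_width: 0.0001
finger_force: 1.1
```

Request:
send_rows(motion="0 0 1 0; 0 0 1 0; 0 0 1 0; 0 0 0 0; 0 0 0 0")

```text
time: 7.55
ee_pos: [0.5253, -0.276, 0.0479]
tcp_rot: [0.0, 0.124, 0.992, -0.0]
contact_force: [2.5, -0.3, 2.9]
grip_width: 0.0001
finger_force: 1.5
```

Request:
send_rows(motion="0 0 1 0; 0 0 1 0; 0 0 0 0; 0 0 0 0")

```text
time: 7.95
ee_pos: [0.5253, -0.276, 0.0459]
tcp_rot: [0.0, 0.124, 0.992, -0.0]
contact_force: [2.2, 0.1, 5.9]
grip_width: 0.0001
finger_force: 2.9
```

Request:
send_rows(motion="0 0 -3 0; 0 0 -5 0; 0 0 -30 0; 0 0 -40 0; 0 0 0 0")

```text
time: 8.45
ee_pos: [0.5266, -0.2771, 0.1282]
tcp_rot: [0.003, 0.124, 0.992, -0.001]
contact_force: [0.1, 0.1, -0.0]
grip_width: 0.0001
finger_force: 0.0
```

```bash
python3 - <<'E'
from h import *
c=cam('wrist','w4.png');P=world(c)
k=(P[...,2]>.044)&(P[...,2]<.066)&(np.hypot(P[...,0]-.525,P[...,1]+.276)<.025)
print(k.sum(),np.percentile(P[k][:,2],[10,50,90]), P[k].mean(0),robot.sense()['ee_pos'])
E
```

```text
2618 [0.04828399 0.04946314 0.05034219] [ 0.52416681 -0.27482448  0.04931406] [ 0.52588855 -0.27638517  0.12613059]
```

Square is down. Next is the white bar.

Request:
send_rows(motion="10 42 0 0; 10 42 0 0; 10 42 0 0; 10 42 0 0; 10 42 0 0")

```text
time: 9.0
ee_pos: [0.5273, -0.0584, 0.1232]
tcp_rot: [-0.001, 0.124, 0.992, -0.0]
contact_force: [1.1, -0.7, -0.6]
grip_width: 0.0002
finger_force: 0.0
```

Request:
send_rows(motion="10 42 0 0; 10 42 0 0; 10 42 0 0; 10 42 0 0; 10 42 0 0")

```text
time: 9.5
ee_pos: [0.5307, 0.1573, 0.1231]
tcp_rot: [-0.001, 0.124, 0.992, -0.0]
contact_force: [1.1, -0.7, 0.1]
grip_width: -0.0003
finger_force: 0.0
```

Request:
send_rows(motion="10 42 0 0; 10 42 0 0; 0 0 0 0; 0 0 0 0")

```text
time: 9.9
ee_pos: [0.5321, 0.2427, 0.1228]
tcp_rot: [-0.001, 0.123, 0.992, -0.001]
contact_force: [-0.1, -0.7, 0.8]
grip_width: -0.0001
finger_force: 0.0
```

```bash
python3 - <<'E'
from h import *
c=cam('wrist','w5.png');P=world(c)
k=(P[...,2]>.052)&(P[...,2]<.066)&(np.hypot(P[...,0]-.533,P[...,1]-.243)<.05)
print(k.sum(),P[k].mean(0),P[k].min(0),P[k].max(0), robot.sense()['ee_pos'])
E
```

```text
3803 [0.53115511 0.24610448 0.05727993] [0.51317512 0.2114783  0.05203198] [0.55160517 0.27949627 0.0599193 ] [0.53239254 0.24136546 0.12302571]
```

View pics/w5.png

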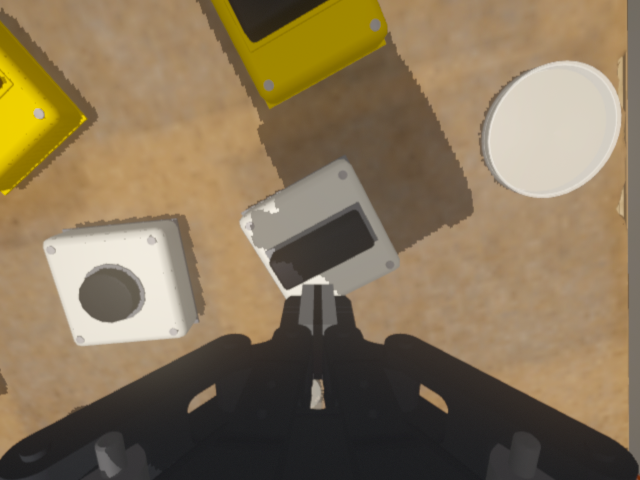

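The white bar is at (323,248), ahead of the tips, with the yellow bar (300,40) and the dish (552,128) clear. I shift 3 mm and press.

Request:
send_rows(motion="1 3 25 0; 0 0 25 0; 0 0 12 0; 0 0 3 0; 0 0 0 0")

```text
time: 10.45
ee_pos: [0.533, 0.2444, 0.0589]
tcp_rot: [-0.0, 0.125, 0.992, -0.0]
contact_force: [-0.7, -0.5, 1.1]
grip_width: 0.0001
finger_force: 0.0
```

Request:
send_rows(motion="0 0 2 0; 0 0 2 0; 0 0 2 0; 0 0 2 0; 0 0 0 0")

```text
time: 10.95
ee_pos: [0.533, 0.2454, 0.0508]
tcp_rot: [0.0, 0.124, 0.992, 0.0]
contact_force: [1.7, -0.7, 2.2]
grip_width: -0.0001
finger_force: 1.1
```

Request:
send_rows(motion="0 0 1 0; 0 0 1 0; 0 0 1 0; 0 0 0 0; 0 0 0 0")

```text
time: 11.45
ee_pos: [0.5329, 0.2453, 0.0478]
tcp_rot: [0.0, 0.124, 0.992, 0.0]
contact_force: [3.0, 0.6, 3.1]
grip_width: -0.0001
finger_force: 1.5
```

Request:
send_rows(motion="0 0 1 0; 0 0 1 0; 0 0 0 0; 0 0 0 0")

```text
time: 11.85
ee_pos: [0.533, 0.2454, 0.0459]
tcp_rot: [0.0, 0.124, 0.992, 0.0]
contact_force: [1.3, -0.6, 6.4]
grip_width: 0.0001
finger_force: 2.9
```

Request:
send_rows(motion="0 0 -3 0; 0 0 -5 0; 0 0 -30 0; 0 0 -40 0; 0 0 0 0")

```text
time: 12.35
ee_pos: [0.5345, 0.2461, 0.1283]
tcp_rot: [0.002, 0.124, 0.992, 0.002]
contact_force: [1.0, 0.2, -0.4]
grip_width: 0.0
finger_force: 0.0
```

Request:
send_rows(motion="0 0 -40 0; 0 0 -20 0; 30 30 0 0; 30 30 0 0; 0 0 0 0")

```text
time: 12.85
ee_pos: [0.4856, 0.3235, 0.1836]
tcp_rot: [-0.001, 0.121, 0.993, 0.001]
contact_force: [0.6, -0.2, 0.1]
grip_width: -0.0002
finger_force: 0.0
```

Request:
send_rows(motion="30 30 0 0; 30 30 0 0; 30 30 0 0; 30 30 0 0; 0 0 0 0")

```text
time: 13.35
ee_pos: [0.3979, 0.4691, 0.1832]
tcp_rot: [-0.001, 0.12, 0.993, 0.0]
contact_force: [0.2, -1.0, -1.4]
grip_width: -0.0002
finger_force: 0.0
```

```bash
python3 - <<'E'
from h import *
P=world(cam('top','t2.png')); P0=world(dict(np.load('pics/top1.npz')))
for n,x,y in(('round',.53,.093),('square',.525,-.276),('bar',.533,.243),('cross',.5645,-.109)):
    r=[]
    for p in(P0,P):
        d=np.hypot(p[...,0]-x,p[...,1]-y); k=(d<.009)&(p[...,2]<.1); b=(d<.07)&(p[...,2]>.025)&(p[...,2]<.07)
        r+=[np.median(p[k][:,2]).round(4),p[b].mean(0)[:2].round(4)]
    print(n,r)
E
```

```text
round [np.float64(0.0587), array([0.5299, 0.0926]), np.float64(0.0507), array([0.53  , 0.0927])]
square [np.float64(0.0584), array([ 0.5243, -0.2737]), np.float64(0.051), array([ 0.5245, -0.2742])]
bar [np.float64(0.0589), array([0.532 , 0.2413]), np.float64(0.0501), array([0.5322, 0.2417])]
cross [np.float64(0.0588), array([ 0.5635, -0.1077]), np.float64(0.0582), array([ 0.5636, -0.1077])]
```

View pics/t2.png

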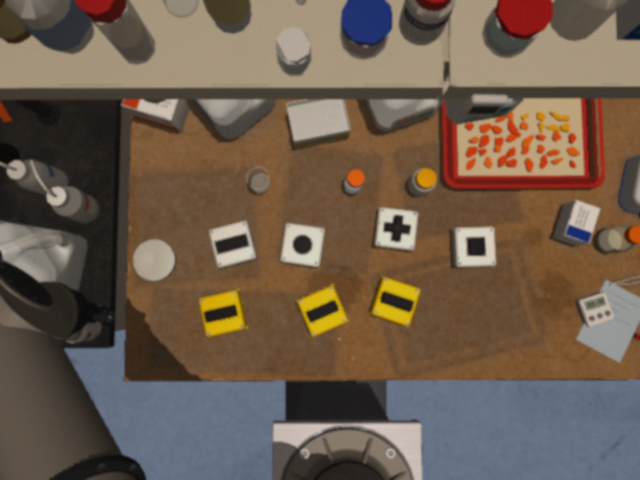

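All three keys are down (about 50 mm), the cross is still up (58 mm), the blocks and bystanders are unmoved, and the arm is clear.

```bash
python3 -c "
from plant import robot
print(robot.finish_job())"
```

```text
the job is handed in; nothing more can be done
None
```

I pressed the round, square and white bar keys down in that order with light force (about 6 N); they read about 50 mm and stayed down, the cross key is still up at 58 mm, nothing else moved, and the job was handed in at about 13.4 s.

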